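# Test two bored file handles on the gauge pins and sort them by the result

### The arm

A 6-joint arm with a two-finger parallel gripper is mounted at the origin on a cart in front of the work surface, level with it; the furniture and walls round the work are solid. World frame = base frame: x ahead of the robot, y to its left, z up, the work surface at z = 0. Lengths are in m, angles in rad, forces in N, time in s.
With the tool pointing down it reaches from about 0.35 to 0.775 m from the base axis. Payload 7.3 kg.
Tool frame: the origin (TCP) lies at the very end of the fingers, on their centre line; the grasp point (between the pads) lies 19 mm behind it; z points along the fingers, y is the line along which they close (so a half turn about z gives the same grasp; the last joint's range is limited). The gripper opens to 92 mm and grips with 3 to 60 N. Pads are 19 mm wide; open, the fingers measure 130 mm over their backs; the gripper's body (75 mm by 190 mm) begins 47 mm behind the grasp point.
Start: joints at [-1.299, 0.342, 1.524, -0, 1.275, -0.146], TCP at [0.213, -0.48, 0.227] pointing down, gripper open.
Joint ranges: [-2.53, 2.53], [-0.77, 2.02], [0.04, 2.7], [-1, 4.14], [0.28, 2.66], [-3.11, 3.11]. Speed limits (rad/s): [2.57, 2.57, 3.14, 3.14, 3.14, 3.14].

### API

Orientations are given as [roll, pitch, yaw] about the fixed x, y, z axes, in that order (R = Rz(yaw) Ry(pitch) Rx(roll)).
In Python, from cell import * gives the robot as it stands.
- The arm moves only by the tool step_arm, never from a script. Its argument "commands" is a list of rows, each a list of 7 numbers: the opening, from 0 (shut) to 1 (fully open), then the shift along the world's x, y, z in cm, then the turn, a rotation vector about the world's x, y, z in rad. A call has 1 to 5 rows; each row is the pose to reach, as a shift and turn from the pose commanded when the call began; what a row does not reach only later rows make up. A row lasts 1/12 s, in which the tool goes at most 41.7 mm and 7.16 degrees, less where a joint would pass 70% of its speed; a pose out of reach is approached as far as the arm can. A call with a gripper value outside its range is refused whole. The fingers move at their own pace and stop on an object; "grip_force" is the grip in N (left out, the last holds). Time passes only in rows, so rows that repeat a pose let the fingers close. It gives the time, the measured TCP pose, the force, the opening and the grip force at its end, in the units of the state.
- observe(): the state, without advancing time (a new reading comes with each control period).
- read_camera(name): name is "scene" or "top" or "wrist"; returns the picture (420x560x3 uint8, red, green, blue); there is no depth.
- camera_model(name): a dict with "vfov" (degrees; the focal length in pixels is half the picture's height over the tangent of half this angle, whatever the lens; pixels are square), "cx", "cy" (the principal point, pixels), "k1" (the pictures are not rectified: a ray, as slopes to the right and down, at radius r is drawn at 1 + k1 r^2 times it, then the intrinsics apply), "world_to_cam" (4x4, takes a point from world to camera coordinates). Camera axes: x right, y up, looking along -z (the intrinsics and any distortion apply to the point x, -y, -z); pixel columns grow to the right and rows downward; lengths in m; the calibration is good to about 2 mm. A picture is of the moment at which its call begins: read the wrist's pose just before it. camera_model takes no time and is no camera call; for the wrist camera it gives the pose at the moment of the call.
- hand_in(): hands the job in; it is judged then, once.
The state is a dict: "time": time; "qpos": joint angles; "qvel": joint speeds; "joint_efforts": joint torques, N m; "tool_pos": TCP position; "tool_rot": TCP orientation; "contact_force": force on the tool from outside, world axes, zero at the start; "torque": the same for the moment, N m; "opening": finger opening in m; "grip_force": force on a finger pad.
Only numpy, scipy, OpenCV 4.12 (cv2) and the standard library are available. Lean on these libraries where they do the work, as an engineer would, in place of code of your own. Each camera call takes 0.05 s, during which the arm holds its last target. There are 200 camera calls.

### The job

Slide each of the two file handles along its V rail onto its gauge pin, as far as it will go, so that both are on their pins together and can be compared. Lay the one that goes fully home against the collar (bored right) flat in the wooden tray; lay the one that stops short (bored too shallow) in the V of the drilling cradle, rounded butt close to the clamp post and brass end pointing away from it, and swing the red clamp lever down until its rubber foot is pressed on the wood. Leave the other things on the bench alone.

Things in the scene. Friction and masses are not known exactly. Their poses are not given: they have to be found in the camera images.
- handle_a: Turned file handle, a 30 mm round bar 100 mm long (110 g), lying in a gauge rail. Origin: on the axis at mid-length; x runs from the rounded wooden butt (-50 mm) to the flat brass end with the bore (+50 mm). Both look alike: one is bored 61 mm deep (right), the other 28 mm (too shallow); which one, and on which rail, is not known beforehand.
- handle_b: Turned file handle, a 30 mm round bar 100 mm long (110 g), lying in a gauge rail. Origin: on the axis at mid-length; x runs from the rounded wooden butt (-50 mm) to the flat brass end with the bore (+50 mm). Both look alike: one is bored 61 mm deep (right), the other 28 mm (too shallow); which one, and on which rail, is not known beforehand.
- handle_a_mouth (a point): Centre of the brass end face of handle_a, where its 15 mm bore opens. At the start 12 to 32 mm before the nose of the pin. Handles slide lightly (under 2 N) and are not held on the pins.
- handle_b_mouth (a point): Centre of the brass end face of handle_b, where its 15 mm bore opens. At the start 12 to 32 mm before the nose of the pin.
- gauge: Bore gauge, fixed: wooden board 236 x 124 mm on feet, top 55 mm above the bench. Origin on the bench below it; x along the rails towards the pins, y left, z up. Two wooden V rails, 27 mm wide, from x = -122 to 75 mm at y = +35 and -35 mm, upper edges at z = 88 mm (push above that). Axis of a handle in a rail, and of its pin: z = 95 mm. Fingers can reach down beside the rails.
- gauge_left_collar (a point): Centre of the collar face (the stop) of the left pin, at gauge x = 75, y = 35, z = 95 mm. The steel pin, 12 mm thick, stands out 55 mm from it towards -x; behind it is a steel block up to z = 120 mm. A right handle's brass face comes to the collar; a shallow one's stops about 27 mm short.
- gauge_right_collar (a point): The same for the right pin, at gauge x = 75, y = -35, z = 95 mm.
- tray: Open wooden tray for good handles, fixed on a low wooden board: 156 (x) x 116 (y) x 28 mm high, walls and floor 6 mm. Origin: centre of its underside, z up; a handle lying in it has its axis at z = 21 mm.
- cradle: Drilling cradle, fixed on the same board: dark base 150 x 62 x 12 mm with a V rail 27 mm wide along its x, -54 to 47 mm. Origin: underside, z up; a handle in the V has its axis at y = 0, z = 52 mm. Clamp post at the -x end (robot side): face at x = -55 mm, 36 mm wide, 70 mm high, bracket to 100 mm. Handle's origin goes at x = 0 to 10 mm, brass end to +x.
- clamp_lever (a joint): Clamp lever angle (rad); hinge axis along the cradle's y. Start 1.5 to 1.95 = open, upright or leaning back (-x) over the post (limit 2.0); 0 = level, rubber foot resting on the handle; -0.14 with no handle under it. Stiff friction hinge (0.25 N m): stays where it is left. It takes 3 to 5 N across the grip to swing it; press it down on the handle with 6 to 10 N.
- lever_grip (a point): Middle of the lever's red grip, on the arm's axis, 75 mm from the hinge; the grip is round, 19 mm thick, and spans 54 to 96 mm from the hinge. The rubber foot is 46 mm from the hinge, facing down when shut and forward (+x) when open.
- lever_hinge (a point): Centre of the lever's hinge: at x = -68.5, y = 0, z = 87 mm of the cradle.
- sanding_block: Bystander: cork sanding block, 52 x 86 x 28 mm, on the bench to the left of the gauge's far end.
- spool: Bystander: blue thread spool, 35 mm across, 42 mm high, on the bench beyond the gauge.
- steel_cup: Bystander: small steel cup, 62 mm across, 42 mm high, on the bench to the right of the board that carries tray and cradle.

How it is judged:
On the way:
1. both handles are on their gauge pins together, each pushed as far as it will go (within 4 mm) (x of handle_a_mouth in the frame of gauge above 0.071 m and z of handle_a_mouth in the frame of gauge between 0.091 and 0.099 m and (y of handle_a_mouth in the frame of gauge between 0.031 and 0.039 m or y of handle_a_mouth in the frame of gauge between -0.039 and -0.031 m) and x of handle_b_mouth in the frame of gauge above 0.044 m and z of handle_b_mouth in the frame of gauge between 0.091 and 0.099 m and (y of handle_b_mouth in the frame of gauge between 0.031 and 0.039 m or y of handle_b_mouth in the frame of gauge between -0.039 and -0.031 m)), for 0.2 s.
At the end, for the whole second after the job is handed in: The handle that goes fully home lies flat and at rest in the tray. The one that stops short lies in the cradle's V (within 5 mm), brass end away from the post, butt within 20 mm of it, with the clamp lever shut on it (joint -0.06 to 0.045) (x of handle_a in the frame of tray between -0.03 and 0.03 m and y of handle_a in the frame of tray between -0.045 and 0.045 m and z of handle_a in the frame of tray between 0.015 and 0.03 m and z of handle_a_mouth in the frame of tray between 0.01 and 0.032 m and x of handle_b in the frame of cradle between -0.008 and 0.0155 m and y of handle_b in the frame of cradle between -0.005 and 0.005 m and z of handle_b in the frame of cradle between 0.046 and 0.057 m and y of handle_b_mouth in the frame of cradle between -0.006 and 0.006 m and x of handle_b_mouth in the frame of cradle above 0.035 m and value of joint clamp_lever between -0.06 and 0.045 rad and linear speed of each of handle_a, handle_b below 0.02 m/s); the robot touches nothing.
It fails at once if a bystander (sanding block, spool, steel cup) is moved more than 25 mm (distance of any of sanding_block, spool, steel_cup from where it was at the start of the episode above 0.025 m).
It fails at once if a handle falls off the boards onto the bench (height (world z) of any of handle_a, handle_b below 0.045 m).
It also fails if it takes over 72 s, if anything falls off the work surface, if the arm or the gripper's body presses on something with over 40 N, if the wrist force passes 120 N, or if a joint passes its speed limit or range.

## Working session

There is one attempt and no reset: what is moved stays moved. The work goes in short steps, Python scripts to look and compute and a tool call to move; the robot and the scene stay as the last step left them, time stands still between calls to the robot, and variables do not carry over. Pictures are saved under pics/ and viewed, at most 10 in all, crops included, and the job is handed in when it is done.

Besides the shell and the picture viewer there is one more tool, called after "Call:" as name(argument=value, ...) on one line, values as JSON. step_arm: Moves the arm, as the interface text tells. Its arguments: {"type":"object","properties":{"commands":{"type":"array"},"grip_force":{"type":"number"}},"required":["commands"]}

```bash
ls; mkdir -p pics; cat > h.py <<'E'
from cell import *
import numpy as np, cv2
def ray(name,uv,m=None):
    m=m or camera_model(name); f=210/np.tan(np.radians(m["vfov"])/2)
    d=np.array([(uv[0]-m["cx"])/f,(uv[1]-m["cy"])/f]); s=d.copy()
    for _ in range(20): s=d/(1+m["k1"]*(s@s))
    T=np.linalg.inv(np.array(m["world_to_cam"]))
    return T[:3,3], T[:3,:3]@np.array([s[0],-s[1],-1])
def onplane(name,uv,z,m=None):
    o,d=ray(name,uv,m); return o+d*(z-o[2])/d[2]
def proj(name,p,m=None):
    m=m or camera_model(name); f=210/np.tan(np.radians(m["vfov"])/2)
    c=np.array(m["world_to_cam"])@np.append(p,1); s=np.array([c[0],-c[1]])/-c[2]
    s=s*(1+m["k1"]*(s@s)); return s*f+[m["cx"],m["cy"]]
def snap(name,fn):
    im=read_camera(name); cv2.imwrite("pics/"+fn,im[:,:,::-1]); return im
E
python3 - <<'E'
from h import *
snap("scene","s0.png");snap("top","t0.png")
for n in("scene","top"):print(camera_model(n))
print(observe())
E
```

```text
pics
{'vfov': 57.89699659018957, 'cx': 272.8259711755617, 'cy': 206.6320338604129, 'k1': -0.03478082674204005, 'world_to_cam': array([[-0.88433149, -0.46680428,  0.00718173,  0.54447027],
       [ 0.2840478 , -0.52577523,  0.80179627, -0.15568564],
       [-0.37050595,  0.71109365,  0.59755432, -0.83261465],
       [ 0.        ,  0.        ,  0.        ,  1.        ]])}
{'vfov': 42.88729872760615, 'cx': 282.02597237560065, 'cy': 206.43254387850732, 'k1': -0.1542419926656705, 'world_to_cam': array([[ 2.09326536e-03, -9.99764502e-01, -2.15999869e-02,
         1.76226767e-01],
       [ 9.97699092e-01,  6.24229629e-04,  6.77947786e-02,
        -5.68020998e-01],
       [-6.77653297e-02, -2.16921998e-02,  9.97465442e-01,
        -1.31007240e+00],
       [ 0.00000000e+00,  0.00000000e+00,  0.00000000e+00,
         1.00000000e+00]])}
{'time': 0.1, 'qpos': array([-1.29899250e+00,  3.42678410e-01,  1.52490915e+00,  8.33339401e-06,
        1.27535788e+00, -1.45976704e-01]), 'qvel': array([ 0.00134958, -0.00079112, -0.00211713, -0.00108588,  0.00074742,
        0.00074492]), 'joint_efforts': array([ 2.11248647e-03, -4.32004094e+01, -2.44693172e+01,  7.19942339e-02,
        5.25995472e-02, -3.97578367e-05]), 'tool_pos': array([ 0.21295029, -0.47949571,  0.22610559]), 'tool_rot': array([-3.14025542e+00, -2.04658453e-04,  4.17777958e-01]), 'contact_force': array([-1.66359379, -0.48255909,  0.08638334]), 'torque': array([-0.00099494,  0.01713569, -0.00522198]), 'grip_force': 0.0, 'opening': 0.09231760249923734}
```

View pics/t0.png

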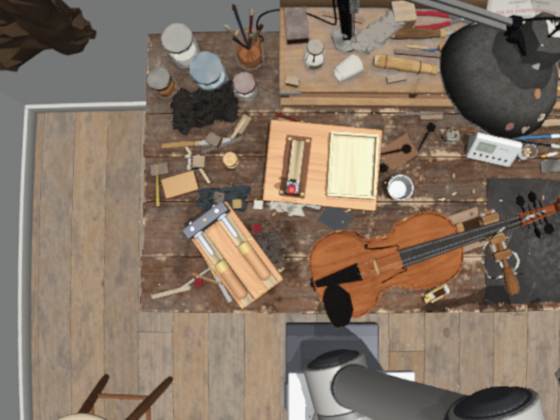

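View pics/s0.png

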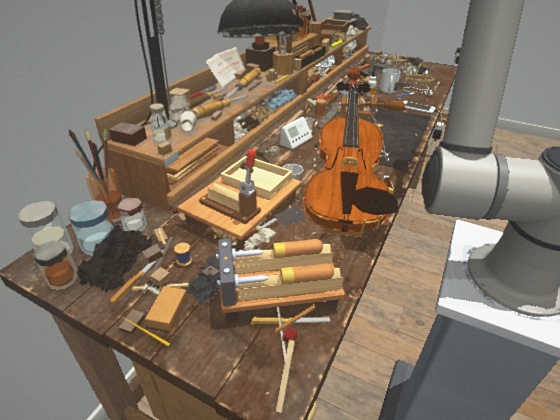

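The top view shows the gauge at about (235,255), with its steel block at (207,217), the cradle at (297,165), the tray at (352,165), the cup at (399,187), the spool at (230,159) and the sanding block at (180,184). The scene view shows the lever upright at (250,165) and both handles short of their pins.

```bash
python3 - <<'E'
import cv2
a=cv2.imread("pics/t0.png")[110:310,150:415]
cv2.imwrite("pics/t0c.png",cv2.resize(a,None,fx=3,fy=3,interpolation=2))
E
```

```text
(no output)
```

View pics/t0c.png

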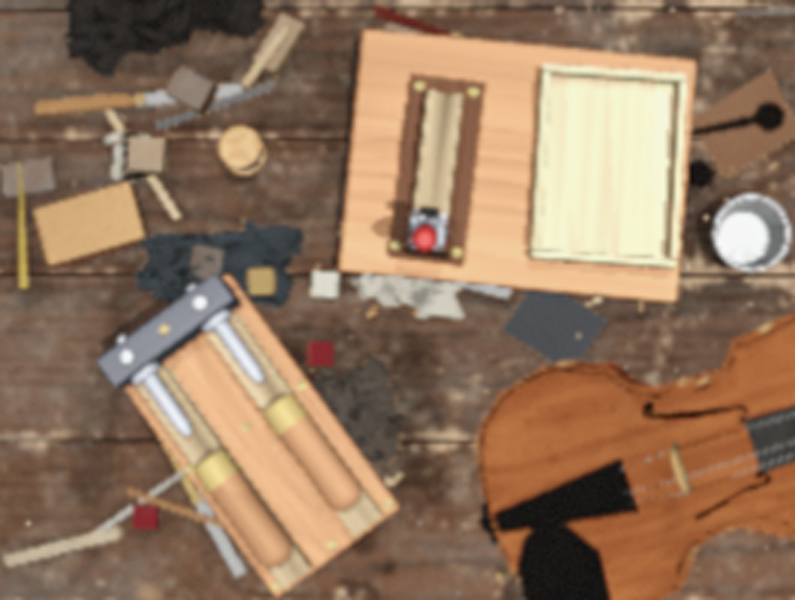

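The zoomed top view (3x, offset 150,110) shows:
- **Pins:** left (150,375)→(187,432), right (222,322)→(261,378).
- **Handle axes, brass end to butt:** left (205,455)→(285,562), right (275,400)→(352,508).
- **Cradle base corners:** (413,76), (485,84), (463,262), (390,252).
- **Tray corners:** (540,66), (695,74), (680,267), (530,260).

```bash
python3 - <<'E'
import cv2
a=cv2.imread("pics/s0.png")[140:310,165:345]
cv2.imwrite("pics/s0c.png",cv2.resize(a,None,fx=3.5,fy=3.5,interpolation=2))
from h import *
F=lambda p:(150+(p[0]-1)/3,110+(p[1]-1)/3)
P=lambda p,z:np.round(onplane("top",F(p),z),4)[:2]
for n,z,ps in[("pinsL",.101,[(150,375),(187,432)]),("pinsR",.101,[(222,322),(261,378)]),("hL",.1,[(205,455),(285,562)]),("hR",.1,[(275,400),(352,508)]),("gboard",.055,[(398,505),(277,592)])]:
    q=[P(p,z) for p in ps];d=q[0]-q[1];print(n,q,np.linalg.norm(d),np.arctan2(d[1],d[0]))
for zb in(.02,.03,.04,.05):
  c=[P(p,zb+.012) for p in[(413,76),(485,84),(463,262),(390,252)]];t=[P(p,zb+.028) for p in[(540,66),(695,74),(680,267),(530,260)]]
  for k in(c,t):
    k=np.array(k);x=k[0]+k[1]-k[2]-k[3];print(zb,k.mean(0),np.linalg.norm(x)/2,np.linalg.norm(k[0]+k[3]-k[1]-k[2])/2,np.arctan2(x[1],x[0]))
E
```

```text
pinsL [array([0.4958, 0.3687]), array([0.4514, 0.3391])] 0.053362158876867044 0.5880026035475678
pinsR [array([0.5374, 0.3122]), array([0.4937, 0.2813])] 0.053521023906498606 0.6154710688334382
hL [array([0.4335, 0.3249]), array([0.3508, 0.2619])] 0.10396292608425371 0.651003853735934
hR [array([0.4766, 0.2703]), array([0.393 , 0.2099])] 0.10313641451979993 0.6256597127265353
gboard [array([0.3925, 0.1752]), array([0.322 , 0.2724])] 0.12007535134239665 -0.9432858589213869
0.02 [0.66855  0.143275] 0.14917044781054994 0.06052902196467412 -0.12535279074828404
0.02 [0.6679  0.00115] 0.16044192095584 0.1253389404774111 -0.07423831477962817
0.03 [0.6671 0.1433] 0.14796110975523258 0.060070042450459445 -0.12536094608940931
0.03 [0.666475 0.002225] 0.15919166121377087 0.12438764006122152 -0.07450748966692054
0.04 [0.665675 0.1433  ] 0.14690684973819298 0.05956771357035622 -0.12557924249980787
0.04 [0.665    0.003375] 0.15793768549652742 0.12338639511712789 -0.0744652303128377
0.05 [0.6642   0.143375] 0.1457471183248574 0.05910255916624935 -0.12554643264518706
0.05 [0.663525 0.0045  ] 0.15668000031912183 0.12243509505039803 -0.07410405610314735
```

View pics/s0c.png

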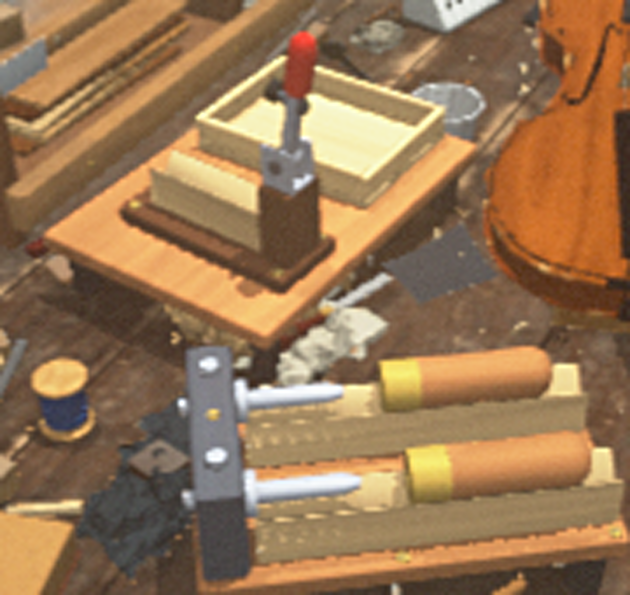

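The zoomed scene view (3.5x, offset 165,140) shows:
- **Grip:** top end at (302,42), bottom at about (297,95).
- **Board corners:** (47,237), (265,345), (478,150).
- **Tray:** left corner (200,120), right corner (443,112), near corner (367,203).

I'll triangulate these against the top view.

```bash
cat >> h.py <<'E'
def tri(a,b):
    (o1,d1),(o2,d2)=a,b; A=np.c_[d1,-d2]; s=np.linalg.lstsq(A,o2-o1,rcond=None)[0]
    p,q=o1+s[0]*d1,o2+s[1]*d2; return (p+q)/2,np.linalg.norm(p-q)
E
python3 - <<'E'
from h import *
T=lambda p:ray("top",(150+(p[0]-1)/3,110+(p[1]-1)/3))
S=lambda p:ray("scene",(165+(p[0]-1.25)/3.5,140+(p[1]-1.25)/3.5))
for n,t,s in[("b++",(361,30),(47,237)),("b-+",(343,270),(265,345)),("b--",(678,300),(478,150)),("tray++",(540,66),(200,120)),("tray-+",(530,260),(367,203)),("tray--",(680,267),(443,112)),("griptop",(425,237),(302,42)),
 ("cr-+",(390,252),(288,285)),("pinL",(187,432),(358,484)),("pinR",(261,378),(340,392)),("hLbrass",(205,455),(409,478)),("hRbrass",(275,400),(383,389))]:
    p,e=tri(T(t),S(s));print(n,p.round(4),round(e,4))
E
```

```text
b++ [0.7785 0.2049 0.0508] 0.0056
b-+ [0.5831 0.2209 0.0425] 0.0003
b-- [ 0.557  -0.0532  0.0453] 0.0029
tray++ [0.7421 0.0601 0.0803] 0.0049
tray-+ [0.5896 0.0689 0.059 ] 0.0004
tray-- [ 0.5841 -0.0496  0.0742] 0.0025
griptop [0.5903 0.1526 0.2307] 0.0014
cr-+ [0.5932 0.1804 0.0605] 0.0066
pinL [0.4504 0.3399 0.0929] 0.0018
pinR [0.4933 0.282  0.0919] 0.0012
hLbrass [0.4304 0.3246 0.0934] 0.0063
hRbrass [0.4742 0.2699 0.0929] 0.0054
```

Call:
step_arm(commands=[[0, 2, 13, 0, 0, 0, 0.1], [0, 4, 17, 0, 0, 0, 0.209], [0, 6, 21, 0, 0, 0, 0.209], [0, 8, 25, 0, 0, 0, 0.209], [0, 8, 29, 0, 0, 0, 0.209]], grip_force=15)

```text
time: 0.52
tool_pos: [0.2692, -0.2779, 0.2264]
tool_rot: [-3.141, -0.0, 0.626]
contact_force: [1.4, 0.4, 0.0]
opening: 0.0628
grip_force: 0.0
```

Call:
step_arm(commands=[[0, 2, 4, 0, 0, 0, 0], [0, 4, 7.6, 0, 0, 0, 0], [0, 6, 11, 0, 0, 0, 0], [0, 8, 14.8, 0, 0, 0, 0], [0, 10, 18.6, 0, 0, 0, 0]])

```text
time: 0.93
tool_pos: [0.3679, -0.0943, 0.2268]
tool_rot: [3.141, -0.0, 0.626]
contact_force: [1.3, -1.1, -0.0]
opening: 0.03
grip_force: 0.0
```

Call:
step_arm(commands=[[0, 0, 4, 0, 0, 0, 0], [0, 0, 8, 0, 0, 0, 0], [0, 0, 12, 0, 0, 0, 0], [0, 0, 16, 0, 0, 0, 0], [0, 0, 20, 0, 0, 0, 0]])

```text
time: 1.35
tool_pos: [0.3669, 0.1057, 0.2267]
tool_rot: [3.141, 0.0, 0.627]
contact_force: [1.1, -0.2, 0.2]
opening: 0.0009
grip_force: 0.0
```

Call:
step_arm(commands=[[0, 0.2, 4, 0, 0, 0, 0], [0, 0.3, 7.5, 0, 0, 0, 0], [0, 0.3, 8.8, 0, 0, 0, 0], [0, 0.3, 8.8, 0, 0, 0, 0]])

```text
time: 1.68
tool_pos: [0.3701, 0.1943, 0.2264]
tool_rot: [-3.141, 0.0, 0.631]
contact_force: [-0.4, -0.1, -0.3]
opening: 0.0005
grip_force: 0.0
```

```bash
python3 - <<'E'
from h import *
m=camera_model("wrist");snap("wrist","w1.png");print(m,observe()["tool_pos"])
import json;json.dump({k:np.array(v).tolist() for k,v in m.items()},open("w1.json","w"))
for p in[(.4335,.3249,.095),(.3525,.2662,.095),(.4766,.2703,.095),(.3956,.2116,.095)]:print(proj("wrist",p,m))
E
```

```text
{'vfov': 66.47870265259151, 'cx': 280.3289941737195, 'cy': 209.39406799854387, 'k1': -0.018552641182634215, 'world_to_cam': array([[ 5.90343814e-01, -8.07151552e-01, -7.43987798e-04,
        -6.09244963e-02],
       [ 7.80179531e-01,  5.70852513e-01, -2.55826714e-01,
        -3.67650601e-01],
       [ 2.06915636e-01,  1.50445274e-01,  9.66722369e-01,
        -4.95381297e-01],
       [ 0.00000000e+00,  0.00000000e+00,  0.00000000e+00,
         1.00000000e+00]])} [0.37010402 0.19267369 0.22630096]
[199.38135714  51.01646872]
[205.69405838 170.822393  ]
[282.97134264  47.46997675]
[282.26475836 167.97568739]
```

View pics/w1.png

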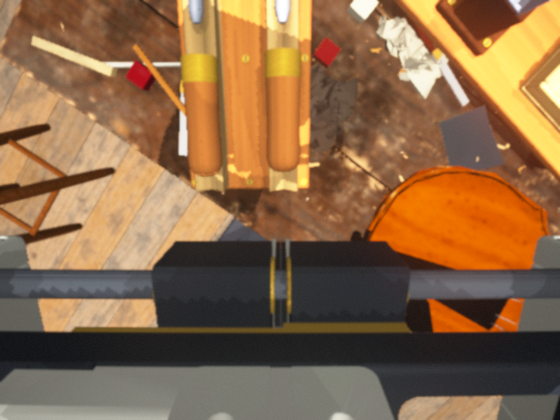

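The right handle's axis is at column 282 and its butt at row 172. The left butt is at (205,178). Both agree with the projected estimate, so I'll go down and push the right handle.

Call:
step_arm(commands=[[0, 0, 0, -4, 0, 0, 0], [0, 0, 0, -8, 0, 0, 0], [0, 0, 0, -11.5, 0, 0, 0], [0, 0, 0, -13.2, 0, 0, 0], [0, 0, 0, -13.2, 0, 0, 0]])

```text
time: 2.15
tool_pos: [0.368, 0.1896, 0.0916]
tool_rot: [-3.139, 0.008, 0.625]
contact_force: [-0.7, 0.7, -0.4]
opening: 0.0002
grip_force: 0.0
```

Call:
step_arm(commands=[[0, 0.81, 0.59, 0, 0, 0, 0], [0, 1.62, 1.17, 0, 0, 0, 0], [0, 2.43, 1.76, 0, 0, 0, 0], [0, 3.24, 2.35, 0, 0, 0, 0], [0, 4.05, 2.93, 0, 0, 0, 0]])

```text
time: 2.57
tool_pos: [0.4132, 0.2214, 0.0968]
tool_rot: [3.14, -0.003, 0.626]
contact_force: [-0.5, -0.7, -0.4]
opening: 0.0006
grip_force: 0.5
```

Call:
step_arm(commands=[[0, 0.24, 0.18, 0, 0, 0, 0], [0, 0.49, 0.35, 0, 0, 0, 0], [0, 0.73, 0.53, 0, 0, 0, 0], [0, 0.89, 0.65, 0, 0, 0, 0], [0, 0.97, 0.7, 0, 0, 0, 0]])

```text
time: 2.98
tool_pos: [0.4204, 0.2273, 0.0956]
tool_rot: [3.141, 0.001, 0.627]
contact_force: [-4.0, -3.8, 4.1]
opening: 0.0007
grip_force: 2.7
```

Call:
step_arm(commands=[[0, 0.16, 0.12, 0, 0, 0, 0], [0, 0.16, 0.12, 0, 0, 0, 0], [0, 0.32, 0.23, 0, 0, 0, 0], [0, 0.32, 0.23, 0, 0, 0, 0]])

```text
time: 3.32
tool_pos: [0.4241, 0.2302, 0.0952]
tool_rot: [3.141, -0.0, 0.627]
contact_force: [-3.4, -3.1, 3.3]
opening: 0.001
grip_force: 2.1
```

```bash
python3 - <<'E'
from h import *
print(observe()["tool_pos"],observe()["contact_force"])
a=snap("scene","s1.png");b=snap("top","t1.png")
A=cv2.resize(a[230:310,215:350],None,fx=4,fy=4,interpolation=2);B=cv2.resize(b[190:310,170:300],None,fx=2,fy=2,interpolation=2)
o=np.zeros((320,800,3),np.uint8);o[:A.shape[0],:A.shape[1]]=A;o[:240,540:800]=B;cv2.imwrite("pics/c1.png",o[:,:,::-1])
E
```

```text
[0.42408955 0.23016841 0.09522243] [-3.39754789 -3.14273069  3.31248242]
```

View pics/c1.png

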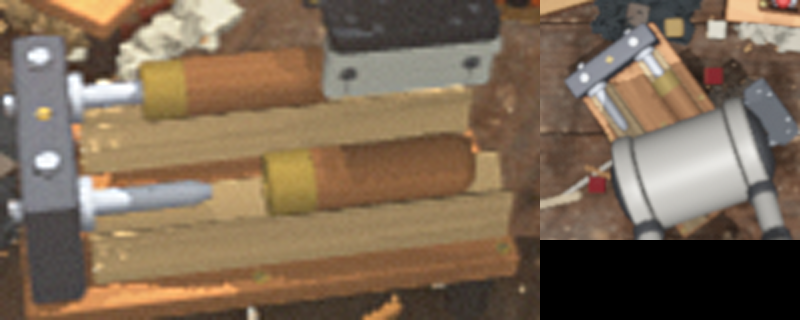

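The right handle's brass face is at (143,90) and the collar at about (80,93), leaving a gap of about 29 mm. I'll push a little more and watch for a hard stop.

Call:
step_arm(commands=[[0, 0.16, 0.12, 0, 0, 0, 0], [0, 0.32, 0.23, 0, 0, 0, 0], [0, 0.32, 0.23, 0, 0, 0, 0]])

```text
time: 3.67
tool_pos: [0.4263, 0.2321, 0.0945]
tool_rot: [-3.141, 0.003, 0.627]
contact_force: [-6.2, -4.9, 5.8]
opening: 0.0005
grip_force: 4.0
```

```bash
python3 - <<'E'
from h import *
a=snap("scene","s2.png")
p=cv2.imread("pics/s1.png")[:,:,::-1]
for n,i in(("s1",p),("s2",a)):
    h=cv2.cvtColor(np.ascontiguousarray(i),cv2.COLOR_RGB2HSV)[235:265,235:300]; k=(h[...,0]>=20)&(h[...,0]<=30)&(h[...,1]>150)
    y,x=np.nonzero(k);print(n,len(x),np.percentile(x,[5,50,95])+235,np.median(y)+235)
E
```

```text
s1 26 [251.   253.   258.75] 249.0
s2 31 [249.  253.  256.5] 248.0
```

```bash
python3 - <<'E'
from h import *
a=cv2.imread("pics/s2.png")
for c in[(250.7,252.5),(250.2,252.5),(235.5,253.2),(234,253.3)]:
    p=onplane("scene",c,.097);d=p-[.4564,.2985,0];print(p.round(4),"gx",d[0]*.81+d[1]*.587,"gy",-d[0]*.587+d[1]*.81)
cv2.imwrite("pics/c2.png",cv2.resize(a[225:275,215:305],None,fx=8,fy=8,interpolation=2))
E
```

```text
[0.5082 0.2989 0.097 ] gx 0.042175279443855074 gy -0.030075056274980895
[0.5091 0.2994 0.097 ] gx 0.04315539204582319 gy -0.03020634354759689
[0.5336 0.3148 0.097 ] gx 0.07209352592577833 gy -0.032066267274053366
[0.536  0.3165 0.097 ] gx 0.07504421043525475 gy -0.03217370779801409
```

Call:
step_arm(commands=[[0, -0.5, -0.36, 0, 0, 0, 0], [0, -0.81, -0.59, 0, 0, 0, 0], [0, -0.81, -0.59, -0.4, 0, 0, 0], [0, -0.81, -0.59, -0.4, 0, 0, 0]])

```text
time: 4.05
tool_pos: [0.4192, 0.2268, 0.0903]
tool_rot: [-3.142, -0.0, 0.627]
contact_force: [-0.1, -0.4, 0.3]
opening: -0.0001
grip_force: 0.0
```

Call:
step_arm(commands=[[0, 0.3, 0.2, 0, 0, 0, 0], [0, 0.6, 0.43, 0, 0, 0, 0], [0, 0.65, 0.47, 0, 0, 0, 0], [0, 0.7, 0.5, 0, 0, 0, 0], [0, 0.7, 0.5, 0, 0, 0, 0]])

```text
time: 4.47
tool_pos: [0.4261, 0.2317, 0.0907]
tool_rot: [3.142, 0.0, 0.627]
contact_force: [-1.1, -1.5, 1.3]
opening: 0.0004
grip_force: 0.7
```

View pics/c2.png

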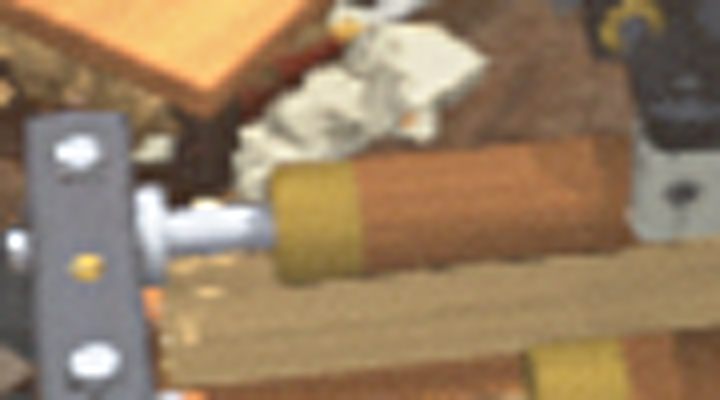

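The brass face is at about (273,228) and the collar face at (165,235), a gap of about 27 mm. The right handle looks shallow, so I'll confirm it with a firmer push.

Call:
step_arm(commands=[[0, 0.12, 0.09, 0, 0, 0, 0], [0, 0.24, 0.18, 0, 0, 0, 0], [0, 0.24, 0.18, 0, 0, 0, 0]])

```text
time: 4.72
tool_pos: [0.4263, 0.232, 0.0904]
tool_rot: [-3.141, 0.006, 0.627]
contact_force: [-7.4, -8.1, 7.6]
opening: 0.0009
grip_force: 5.3
```

Call:
step_arm(commands=[[0, 0.16, 0.12, 0, 0, 0, 0], [0, 0.16, 0.12, 0, 0, 0, 0]])

```text
time: 4.88
tool_pos: [0.4264, 0.2321, 0.0903]
tool_rot: [-3.141, 0.01, 0.628]
contact_force: [-10.7, -13.8, 12.7]
opening: 0.0
grip_force: 8.5
```

The right handle is firmly stopped, so it is the shallow one. Next is the left handle.

Call:
step_arm(commands=[[0, -2, -1.45, 0.1, 0, 0, 0], [0, -4, -2.9, 2, 0, 0, 0], [0, -6, -2, 5, 0, 0, 0], [0, -8.5, 0, 5, 0, 0, 0], [0, -10.2, 1.4, 4, 0, 0, 0]])

```text
time: 5.3
tool_pos: [0.3289, 0.2502, 0.1335]
tool_rot: [3.141, -0.008, 0.625]
contact_force: [-0.2, 0.2, -0.3]
opening: 0.0005
grip_force: 0.0
```

Call:
step_arm(commands=[[0, 0, 0, -3.7, 0, 0, 0], [0, 0, 0, -3.7, 0, 0, 0]])

```text
time: 5.47
tool_pos: [0.3251, 0.2482, 0.0905]
tool_rot: [-3.141, 0.006, 0.629]
contact_force: [-1.6, -1.4, -0.6]
opening: 0.0008
grip_force: 0.0
```

Call:
step_arm(commands=[[0, 0.81, 0.59, 0, 0, 0, 0], [0, 1.62, 1.17, 0, 0, 0, 0], [0, 2.43, 1.76, 0, 0, 0, 0], [0, 3.24, 2.35, 0, 0, 0, 0], [0, 4.05, 2.93, 0, 0, 0, 0]])

```text
time: 5.88
tool_pos: [0.3694, 0.278, 0.0946]
tool_rot: [-3.142, 0.001, 0.626]
contact_force: [-1.3, -0.6, -0.3]
opening: 0.0005
grip_force: 0.7
```

Call:
step_arm(commands=[[0, 0.65, 0.47, 0, 0, 0, 0], [0, 1.3, 0.94, 0, 0, 0, 0], [0, 1.94, 1.41, 0, 0, 0, 0], [0, 2.59, 1.88, 0, 0, 0, 0], [0, 3.0, 2.2, 0, 0, 0, 0]])

```text
time: 6.3
tool_pos: [0.3995, 0.3005, 0.0939]
tool_rot: [3.141, -0.0, 0.627]
contact_force: [-2.4, -0.9, 1.7]
opening: 0.0005
grip_force: 0.9
```

Call:
step_arm(commands=[[0, 0.24, 0.18, 0, 0, 0, 0], [0, 0.49, 0.35, 0, 0, 0, 0], [0, 0.73, 0.53, 0, 0, 0, 0], [0, 0.97, 0.7, 0, 0, 0, 0], [0, 0.97, 0.7, 0, 0, 0, 0]])

```text
time: 6.72
tool_pos: [0.4056, 0.3054, 0.0932]
tool_rot: [-3.141, 0.008, 0.627]
contact_force: [-9.9, -6.7, 7.3]
opening: 0.0002
grip_force: 5.9
```

Call:
step_arm(commands=[[0, 0.2, 0.14, 0, 0, 0, 0], [0, 0.2, 0.14, 0, 0, 0, 0], [0, -1.6, -1.2, 0, 0, 0, 0], [0.55, -3.2, -2.4, 0.5, 0, 0, 0], [0.55, -4, -3, 3, 0, 0, 0]])

```text
time: 7.13
tool_pos: [0.3649, 0.2748, 0.1211]
tool_rot: [-3.141, 0.008, 0.627]
contact_force: [-0.4, -0.2, -0.4]
opening: 0.0096
grip_force: 0.0
```

```bash
python3 - <<'E'
from h import *
a=snap("scene","s3.png");print(observe()["tool_pos"])
cv2.imwrite("pics/c3.png",cv2.resize(a[225:310,215:345],None,fx=6,fy=6,interpolation=2)[:,:,::-1])
E
```

```text
[0.36710738 0.27602458 0.12694809]
```

View pics/c3.png

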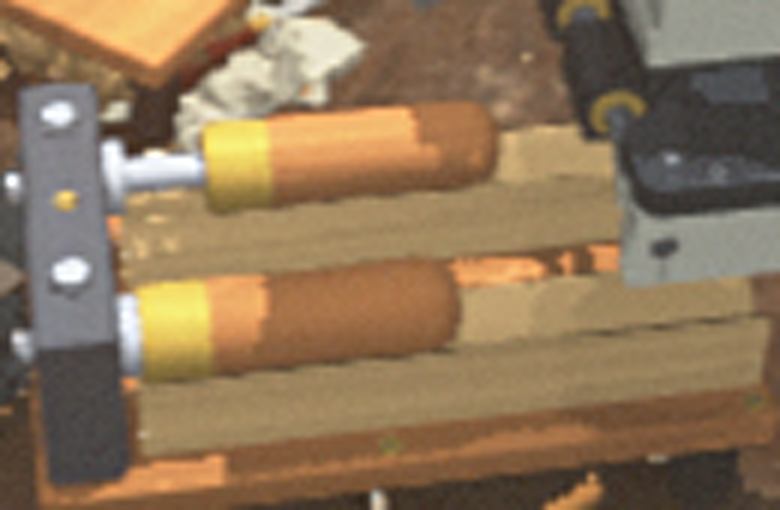

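The left handle's brass face is flush on the collar at (140,330). The right one stops short at (203,165). Now I'll grip the left one, which is bored right.

Call:
step_arm(commands=[[0.55, 0, 0, 3, 0, 0, 0], [0.55, 3, 2.2, 3, 0, 0, 0], [0.55, 6, 4.4, 3, 0, 0, 0], [0.55, 8.75, 6.45, 3, 0, 0, 0], [0.55, 8.75, 6.45, 3, 0, 0, 0]])

```text
time: 7.6
tool_pos: [0.4611, 0.3445, 0.1539]
tool_rot: [3.141, -0.007, 0.627]
contact_force: [-0.7, -0.8, 0.2]
opening: 0.0467
grip_force: 0.0
```

```bash
python3 - <<'E'
from h import *
s=observe();print(s["tool_pos"],s["tool_rot"],s["opening"])
m=camera_model("wrist");a=snap("wrist","w2.png")
h=cv2.cvtColor(a,cv2.COLOR_RGB2HSV);k=((h[...,0]>=22)&(h[...,0]<=30)&(h[...,1]>150)&(h[...,2]>90)).astype(np.uint8)
n,l,st,c=cv2.connectedComponentsWithStats(k)
for i in range(1,n):
    if st[i,4]>150:print(st[i],c[i],onplane("wrist",c[i],.105,m).round(4))
for p in[(.4546,.3406,.095),(.4951,.3700,.095)]:print(proj("wrist",p,m))
E
```

```text
[0.46114903 0.34454745 0.15394944] [ 3.14061408 -0.00677864  0.62651313] 0.04672680802319033
[288   0  66  23 774] [328.16149871   7.30749354] [0.5867 0.4019 0.105 ]
[480   3  18  25 154] [488.40909091  13.67532468] [0.64  0.324 0.105]
[262 169  35  31 790] [279.15443038 182.14303797] [0.4868 0.3648 0.105 ]
[301 209   9  58 326] [303.91717791 237.14723926] [0.4659 0.3287 0.105 ]
[363 210  36  30 524] [384.23282443 225.84160305] [0.5044 0.2893 0.105 ]
[280.1857737  235.38849441]
[280.10734516 165.41284412]
```

Call:
step_arm(commands=[[0.55, -0.6, -0.4, -2, 0, 0, 0], [0.55, -0.6, -0.4, -5, 0, 0, 0], [0.55, -0.6, -0.4, -7.3, 0, 0, 0], [0.55, -0.6, -0.4, -7.3, 0, 0, 0]])

```text
time: 7.98
tool_pos: [0.4468, 0.3355, 0.0767]
tool_rot: [-3.141, 0.008, 0.627]
contact_force: [-0.5, -0.1, 0.0]
opening: 0.0503
grip_force: 0.0
```

Call:
step_arm(commands=[[0.2, 0, 0, 0, 0, 0, 0], [0.2, 0, 0, 0, 0, 0, 0], [0.2, 0, 0, 0, 0, 0, 0], [0.2, 0, 0, 0, 0, 0, 0], [0.2, 0, 0, 0, 0, 0, 0]], grip_force=15)

```text
time: 8.4
tool_pos: [0.4507, 0.338, 0.0824]
tool_rot: [3.141, -0.003, 0.627]
contact_force: [-0.8, 0.4, 6.4]
opening: 0.0294
grip_force: 15.0
```

Call:
step_arm(commands=[[0.2, -1, -0.72, 0, 0, 0, 0], [0.2, -2.2, -1.6, 0, 0, 0, 0], [0.2, -3.4, -2.46, 0, 0, 0, 0], [0.2, -4.6, -3.33, 0, 0, 0, 0], [0.2, -5.2, -3.77, 0, 0, 0, 0]])

```text
time: 8.82
tool_pos: [0.3993, 0.3, 0.0825]
tool_rot: [3.14, -0.006, 0.627]
contact_force: [6.1, -0.1, 1.9]
opening: 0.0294
grip_force: 15.0
```

Call:
step_arm(commands=[[0.2, 0, 0, 0, 0, 0, 0], [0.2, 0, 0, 1.5, 0, 0, 0], [0.2, 0, 0, 5, 0, 0, 0], [0.2, 0, 0, 9, 0, 0, 0], [0.2, 0, 0, 12, 0, 0, 0]])

```text
time: 9.23
tool_pos: [0.3977, 0.2999, 0.2032]
tool_rot: [-3.141, -0.0, 0.627]
contact_force: [0.5, 1.6, -1.0]
opening: 0.0297
grip_force: 15.0
```

```bash
python3 - <<'E'
from h import *
s=observe();print(s["tool_pos"],s["opening"],s["grip_force"],s["contact_force"])
m=camera_model("wrist");a=snap("wrist","w3.png");b=snap("top","t3.png")
h=cv2.cvtColor(a,cv2.COLOR_RGB2HSV);k=((h[...,0]>=22)&(h[...,0]<=30)&(h[...,1]>150)&(h[...,2]>90)).astype(np.uint8)
n,l,st,c=cv2.connectedComponentsWithStats(k)
for i in range(1,n):
    if st[i,4]>150:print(st[i],c[i])
z=s["tool_pos"]+[0,0,.0138]
for d in(30,40,50):print(proj("wrist",z+np.array([.81,.587,0])*d/1000,m))
E
```

```text
[0.39768904 0.2998799  0.20322299] 0.029654027555896193 14.989431532449089 [ 0.4657422   1.58748784 -1.02372016]
[544   8  16  23 180] [552.81666667  18.02222222]
[ 503   18   57   54 1115] [536.26008969  43.21165919]
[392  41  26  23 320] [405.784375  51.875   ]
[355  91  34  28 646] [373.11919505 103.64086687]
[ 254  161   51   48 1999] [279.69234617 183.28014007]
[312 174  21  67 722] [321.25484765 203.19529086]
[281.60172166 210.31256969]
[281.62615673 189.27117329]
[281.65122779 167.4971515 ]
```

Call:
step_arm(commands=[[0.2, 1, -2, 3, 0, 0, -0.12], [0.2, 2, -5, 6, 0, 0, -0.24], [0.2, 4, -8, 7, 0, 0, -0.36], [0.2, 6, -11, 7, 0, 0, -0.48], [0.2, 8, -14, 7, 0, 0, -0.6]])

```text
time: 9.75
tool_pos: [0.4781, 0.1586, 0.2708]
tool_rot: [-3.141, 0.0, 0.022]
contact_force: [0.6, 0.3, -2.0]
opening: 0.0295
grip_force: 15.0
```

Call:
step_arm(commands=[[0.2, 3, -3, 0, 0, 0, -0.12], [0.2, 6, -6, 0, 0, 0, -0.12], [0.2, 9, -9, 0, 0, 0, -0.12], [0.2, 12, -12, 0, 0, 0, -0.12], [0.2, 15, -15, 0, 0, 0, -0.12]])

```text
time: 10.17
tool_pos: [0.6256, 0.0109, 0.2691]
tool_rot: [-3.141, 0.003, -0.093]
contact_force: [0.7, 0.6, -1.8]
opening: 0.0295
grip_force: 15.0
```

```bash
python3 - <<'E'
from h import *
s=observe();print(s["tool_pos"],s["tool_rot"],s["opening"])
a=snap("wrist","w4.png");m=camera_model("wrist")
import json;json.dump({k:np.array(v).tolist() for k,v in m.items()},open("w4.json","w"))
for x in(-.078,.078):
  for y in(-.058,.058):
    c,sn=np.cos(-.09),np.sin(-.09);print((x,y),proj("wrist",(.6645+c*x-sn*y,.0038+sn*x+c*y,.072),m))
E
```

```text
[0.62563522 0.01091376 0.26907089] [-3.14134430e+00  3.13480061e-03 -9.34100381e-02] 0.029486252197019884
(-0.078, -0.058) [328.69294097 224.07154686]
(-0.078, 0.058) [228.41383797 224.90285382]
(0.078, -0.058) [333.2180538   80.13584911]
(0.078, 0.058) [221.13707788  81.02996103]
```

View pics/w4.png

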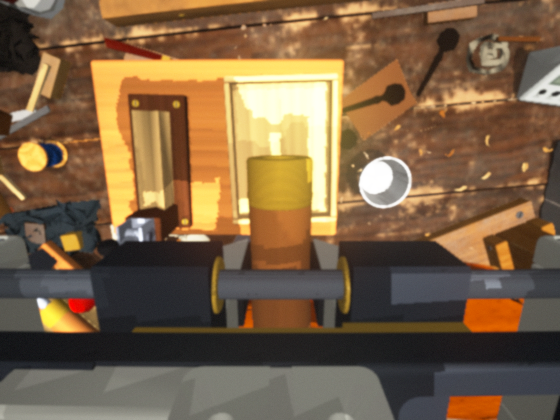

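The tray spans columns 228–335 and rows 80–228, matching the estimate. The cradle base's far corners are at (130,95) and (187,96), and its near right corner is at (190,225). I'll place the handle in the tray.

Call:
step_arm(commands=[[0.2, 3, -0.5, -2, 0, 0, 0], [0.2, 3.8, -0.6, -6, 0, 0, 0], [0.2, 3.8, -0.6, -10, 0, 0, 0], [0.2, 3.8, -0.6, -14, 0, 0, 0], [0.2, 3.8, -0.6, -18, 0, 0, 0]])

```text
time: 10.63
tool_pos: [0.6619, 0.0066, 0.0871]
tool_rot: [-3.141, 0.003, -0.093]
contact_force: [0.7, -0.3, -1.5]
opening: 0.0295
grip_force: 15.0
```

Call:
step_arm(commands=[[0.2, 0, 0, -1.5, 0, 0, 0], [0.2, 0, 0, -2.5, 0, 0, 0], [0.2, 0, 0, -2.8, 0, 0, 0], [0.2, 0, 0, -2.8, 0, 0, 0]])

```text
time: 10.97
tool_pos: [0.6621, 0.0068, 0.062]
tool_rot: [3.142, 0.003, -0.093]
contact_force: [0.1, 0.4, -0.7]
opening: 0.0293
grip_force: 15.0
```

```bash
python3 - <<'E'
from h import *
import json
m=json.load(open("w4.json"))
# board plane z.044, cradle base top .056
k=np.array([onplane("wrist",p,.056,m)[:2] for p in[(130,95),(187,96),(190,225)]])
d=k[1]-k[2];print(k.round(4),np.linalg.norm(d),np.arctan2(d[1],d[0]),"centre",(k[0]+k[2])/2)
E
```

```text
[[0.7456 0.1586]
 [0.7381 0.0965]
 [0.5917 0.118 ]] 0.1480420226996706 -0.14630912792157807 centre [0.66861094 0.13829579]
```

Call:
step_arm(commands=[[0.2, 0, 0, -0.3, 0, 0, 0], [0.2, 0, 0, -0.6, 0, 0, 0], [0.2, 0, 0, -0.7, 0, 0, 0], [0.2, 0, 0, -0.7, 0, 0, 0]])

```text
time: 11.3
tool_pos: [0.6632, 0.0066, 0.0612]
tool_rot: [3.141, -0.002, -0.093]
contact_force: [-13.8, 0.2, 30.1]
opening: 0.0296
grip_force: 25.5
```

Call:
step_arm(commands=[[0.2, 0, 0, -0.2, 0, 0, 0], [0.2, 0, 0, -0.2, 0, 0, 0]])

```text
time: 11.47
tool_pos: [0.6633, 0.0067, 0.0611]
tool_rot: [3.141, -0.003, -0.093]
contact_force: [-19.9, -0.1, 40.4]
opening: 0.0295
grip_force: 28.9
```

Call:
step_arm(commands=[[0.2, 0, 0, 0.8, 0, 0, 0], [0.2, 0, 0, 0.9, 0, 0, 0], [0.2, 0, 0, 0.9, 0, 0, 0]])

```text
time: 11.72
tool_pos: [0.6637, 0.0065, 0.0632]
tool_rot: [3.142, -0.002, -0.093]
contact_force: [-0.0, -0.2, -2.1]
opening: 0.0293
grip_force: 15.0
```

```bash
python3 - <<'E'
from h import *
s=observe();print(s["tool_pos"],s["tool_rot"],s["opening"],s["contact_force"])
m=camera_model("wrist");a=snap("wrist","w5.png");b=snap("scene","s5.png")
A=a[0:240,120:420];B=cv2.resize(b[130:240,200:310],None,fx=4,fy=4,interpolation=2)
o=np.zeros((480,760,3),np.uint8);o[:240,:300]=A;o[:440,310:750]=B;cv2.imwrite("pics/c5.png",o[:,:,::-1])
import json;json.dump({k:np.array(v).tolist() for k,v in m.items()},open("w5.json","w"))
E
```

```text
[0.66368095 0.00647303 0.06319757] [ 3.14156246e+00 -1.69660966e-03 -9.32712680e-02] 0.02925942878614522 [-0.01475762 -0.16345929 -2.0572329 ]
```

View pics/c5.png

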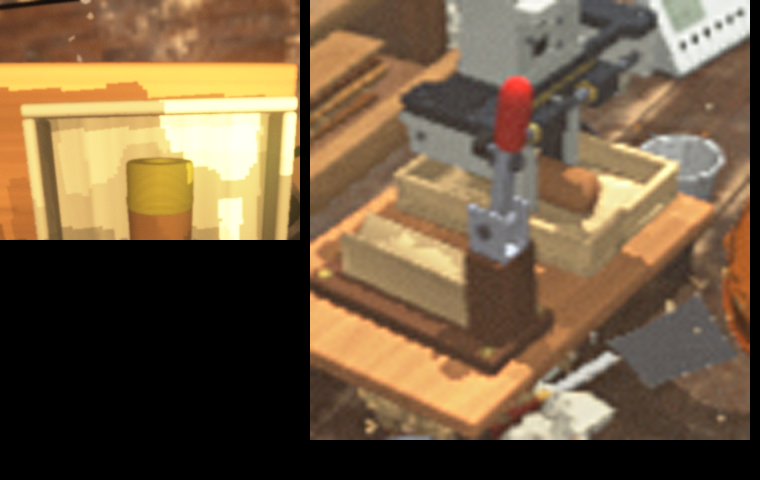

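The handle is inside the tray with clear margins, just above the floor. The board is nearer 53 mm high than 44 mm. I'll release it.

Call:
step_arm(commands=[[0.2, 0, 0, -0.1, 0, 0, 0], [0.2, 0, 0, -0.1, 0, 0, 0], [0.5, 0, 0, -0.1, 0, 0, 0], [0.5, 0, 0, -0.1, 0, 0, 0], [0.5, 0, 0, -0.1, 0, 0, 0]])

```text
time: 12.23
tool_pos: [0.6632, 0.0063, 0.0613]
tool_rot: [3.141, 0.0, -0.093]
contact_force: [-0.1, -0.4, 1.3]
opening: 0.0437
grip_force: 0.4
```

Call:
step_arm(commands=[[0.5, 0, 0, 0, 0, 0, 0], [0.5, 0, 0, 3, 0, 0, 0], [0.5, 0, 0, 7, 0, 0, 0], [0.5, 0, 0, 11, 0, 0, 0], [0.5, 0, 0, 15, 0, 0, 0]])

```text
time: 12.65
tool_pos: [0.6627, 0.0066, 0.2129]
tool_rot: [-3.142, 0.001, -0.093]
contact_force: [1.0, 0.0, -0.0]
opening: 0.0464
grip_force: 0.0
```

Call:
step_arm(commands=[[0.5, -1, 3, 4, 0, 0, 0], [0.5, -2, 6, 6, 0, 0, 0], [0.5, -3, 9, 6, 0, 0, 0], [0.5, -3, 12, 6, 0, 0, 0], [0.5, -3, 13.5, 6, 0, 0, 0]])

```text
time: 13.07
tool_pos: [0.6325, 0.145, 0.2726]
tool_rot: [-3.14, -0.001, -0.091]
contact_force: [0.4, -0.6, -1.1]
opening: 0.0459
grip_force: 0.0
```

```bash
cat > cr.py <<'E'
from h import *
s=observe();print(s["tool_pos"],s["tool_rot"],s["opening"])
m=camera_model("wrist");a=snap("wrist","w6.png");t=read_camera("top")
import json;json.dump({k:np.array(v).tolist() for k,v in m.items()},open("w6.json","w"))
t0=np.ascontiguousarray(cv2.imread("pics/t0.png")[:,:,::-1])
def seg(i,lo,hi,win):
    h=cv2.cvtColor(i,cv2.COLOR_RGB2HSV);k=cv2.inRange(h,lo,hi);z=np.zeros_like(k);x0,y0,x1,y1=map(int,win);z[y0:y1,x0:x1]=k[y0:y1,x0:x1]
    n,l,st,c=cv2.connectedComponentsWithStats(z);
    if n<2:return None
    j=1+np.argmax(st[1:,4]);ct=cv2.findContours((l==j).astype(np.uint8),0,2)[0][0];return st[j],c[j],ct
for nm,i,mm,win in(("top",t0,camera_model("top"),(270,125,320,205)),("wrist",a,m,(0,0,560,235))):
    print(nm,"pred",[proj(nm,(.665+x,.1435+y,.065),mm).round() for x,y in((.08,.02),(.07,-.04),(-.07,-.02))])
    for lab,lo,hi in(("dark",(0,40,20),(20,255,125)),("rail",(14,40,110),(32,150,255)),("red",(172,120,80),(180,255,255)),("red0",(0,190,110),(5,255,255))):
        r=seg(i,lo,hi,win)
        if r is None:continue
        st,c,ct=r;print(lab,st,c.round(1),cv2.minAreaRect(ct))
print(t0[150,297],t0[170,290],t0[188,291],t0[150,275])
E
python3 cr.py
```

```text
[0.63246034 0.14500075 0.27261594] [-3.14017981e+00 -1.10459945e-03 -9.05189533e-02] 0.0459064588828199
top pred [array([287., 133.]), array([312., 137.]), array([304., 194.])]
dark [280 141  22  56 235] [288.4 178. ] ((290.5, 168.5), (55.0, 21.0), 90.0)
rail [ 270  125   50   80 2906] [295.  161.4] ((294.5, 164.5), (79.0, 49.0), 90.0)
red [289 185   2   2   2] [289.5 185.5] ((289.5, 185.5), (1.4142135381698608, 0.0), 135.0)
wrist pred [array([255.,  85.]), array([311.,  89.]), array([302., 215.])]
dark [    0     0   560   235 60788] [257.6  96.9] ((279.5, 117.0), (234.0, 559.0), 90.0)
rail [  349    69   149   160 14321] [411.2 144.5] ((423.964599609375, 147.00723266601562), (144.4401092529297, 159.811279296875), 2.5113632678985596)
[176 156 123] [210 189 153] [237 112 108] [241 194 149]
```

```bash
python3 - <<'E'
from h import *
a=cv2.GaussianBlur(cv2.imread("pics/w6.png"),(3,3),0)
for r in(95,130,165,200):
    print(r," ".join("%d:%s"%(c,"/".join(map(str,a[r,c,::-1]))) for c in range(230,336,4)))
E
```

```text
95 230:182/104/45 234:183/104/45 238:187/107/46 242:248/173/74 246:251/181/77 250:249/176/75 254:142/77/37 258:188/133/50 262:222/183/71 266:152/84/42 270:157/85/43 274:146/77/39 278:145/77/40 282:153/81/42 286:156/83/44 290:150/79/40 294:154/82/41 298:160/89/42 302:184/127/50 306:158/86/42 310:214/129/57 314:252/186/82 318:252/186/82 322:252/187/81 326:252/187/82 330:252/187/81 334:252/187/82
130 230:194/113/48 234:195/113/49 238:196/114/49 242:197/115/50 246:198/116/51 250:194/112/49 254:94/50/24 258:92/50/26 262:93/50/28 266:104/65/36 270:173/133/77 274:162/122/70 278:144/108/62 282:153/115/66 286:175/133/76 290:194/149/86 294:134/90/50 298:104/57/29 302:109/58/29 306:120/65/31 310:250/179/78 314:252/184/82 318:252/185/83 322:251/179/78 326:250/177/78 330:250/177/78 334:248/174/77
165 230:179/103/47 234:171/98/44 238:155/88/40 242:150/85/38 246:150/84/39 250:145/82/37 254:85/47/25 258:79/43/25 262:82/46/25 266:102/71/41 270:147/110/65 274:150/114/66 278:140/106/61 282:161/122/72 286:184/142/84 290:168/127/74 294:96/55/29 298:94/51/26 302:99/54/28 306:160/92/41 310:240/157/68 314:241/158/68 318:241/157/69 322:241/157/69 326:242/158/70 330:242/160/71 334:242/160/70
200 230:253/190/86 234:251/185/81 238:182/105/48 242:170/97/46 246:169/97/46 250:159/90/43 254:86/47/28 258:86/48/29 262:79/45/28 266:132/96/57 270:199/156/93 274:153/115/69 278:139/102/61 282:179/137/81 286:217/173/103 290:199/155/91 294:117/65/38 298:140/77/43 302:148/83/46 306:244/166/75 310:251/182/81 314:251/180/80 318:251/181/81 322:251/181/80 326:251/182/82 330:251/181/81 334:251/182/82
```

```bash
python3 - <<'E'
from h import *
import json;m=json.load(open("w6.json"))
for zb in(.048,.053):
  for nm,z,L in(("base",zb+.012,[(252.5,309,95),(252.5,308,130),(252,306,165),(252,304.5,200)]),("rail",zb+.045,[(267.5,294,130),(267.5,292,165),(266,292,200)])):
    P=[]
    for l,r,v in L:
        p,q=onplane("wrist",(l,v),z,m),onplane("wrist",(r,v),z,m);P.append(((p+q)/2)[:2]);w=np.linalg.norm(p-q);print(nm,P[-1].round(4),w.round(4))
    P=np.array(P);k=np.polyfit(P[:,0],P[:,1],1);print(zb,"slope",k[0],"y at .665",np.polyval(k,.665))
# top image post/dark ends along axis: profile of t0 along cradle axis
t=cv2.imread("pics/t0.png")
for x in(.57,.58,.585,.59,.595,.60,.65,.7,.71,.715,.72,.725,.73,.735,.74,.745,.75):
    y=.1435-.1*(x-.665)+.024
    u=proj("top",(x,y,.065));print(x,t[int(round(u[1])),int(round(u[0])),::-1],end=" ")
E
```

```text
base [0.7323 0.1364] 0.062
base [0.6951 0.1404] 0.0625
base [0.656  0.1453] 0.0624
base [0.6148 0.15  ] 0.0624
0.048 slope -0.11660569378494558 y at .665 0.14414239999237694
rail [0.6955 0.1397] 0.0272
rail [0.6599 0.144 ] 0.0258
rail [0.6223 0.1482] 0.0282
0.048 slope -0.11592047451462191 y at .665 0.14331416281330966
base [0.7318 0.1365] 0.0612
base [0.6952 0.1403] 0.0616
base [0.6566 0.1452] 0.0616
base [0.6159 0.1499] 0.0616
0.053 slope -0.1166056937849458 y at .665 0.144130908766408
rail [0.6956 0.1397] 0.0268
rail [0.6605 0.1439] 0.0254
rail [0.6234 0.1481] 0.0277
0.053 slope -0.11592047451462231 y at .665 0.14331344047439437
0.57 [198 192 178] 0.58 [224 175 131] 0.585 [234 185 140] 0.59 [219 169 127] 0.595 [121  84  64] 0.6 [127 107  75] 0.65 [132  93  70] 0.7 [138  96  73] 0.71 [137  95  73] 0.715 [138  95  74] 0.72 [139  97  75] 0.725 [141  99  76] 0.73 [178 154 105] 0.735 [188 167 117] 0.74 [166 120  89] 0.745 [226 176 132] 0.75 [226 176 133]
```

Call:
step_arm(commands=[[0.5, -3, 2, 0.5, 0, 0, 0.12], [0.5, -6, 4.5, 0.5, 0, 0, 0.24], [0.5, -9, 7, 0.5, 0, 0, 0.36], [0.5, -12, 9.5, 0.5, 0, 0, 0.48], [0.5, -16, 12.1, 0.5, 0, 0, 0.6]])

```text
time: 13.58
tool_pos: [0.4778, 0.2587, 0.2758]
tool_rot: [3.141, 0.001, 0.511]
contact_force: [0.3, 0.6, 0.5]
opening: 0.046
grip_force: 0.0
```

Call:
step_arm(commands=[[0.5, 0, 0, -3, 0, 0, 0.118], [0.5, 0, 0, -7, 0, 0, 0.118], [0.5, 0, 0, -11, 0, 0, 0.118], [0.5, 0, 0, -11, 0, 0, 0.118], [0.5, 0, 0, -11, 0, 0, 0.118]])

```text
time: 14.0
tool_pos: [0.4777, 0.2578, 0.1653]
tool_rot: [-3.141, 0.005, 0.624]
contact_force: [0.5, -0.0, 0.3]
opening: 0.0459
grip_force: 0.0
```

```bash
cat > br.py <<'E'
from h import *
s=observe();print(s["tool_pos"],s["tool_rot"],s["opening"],s["grip_force"],s["contact_force"])
m=camera_model("wrist");a=read_camera("wrist")
h=cv2.cvtColor(a,cv2.COLOR_RGB2HSV);k=((h[...,0]>=22)&(h[...,0]<=30)&(h[...,1]>150)&(h[...,2]>90)).astype(np.uint8)
n,l,st,c=cv2.connectedComponentsWithStats(k)
for i in range(1,n):
    if st[i,4]>250:print(st[i],c[i],onplane("wrist",c[i],.105,m).round(4))
E
python3 br.py
```

```text
[0.47772072 0.25781067 0.16534127] [-3.1406574   0.00511085  0.62360296] 0.04585007904265628 0.0 [ 0.53256105 -0.03361567  0.30165872]
[510   6  32  42 454] [525.71806167  28.44713656] [0.6697 0.2088 0.105 ]
[471  36  42  45 826] [490.79176755  57.71307506] [0.6444 0.2146 0.105 ]
[ 417   56   76   59 1167] [460.83976007  85.50042845] [0.621  0.2185 0.105 ]
[306  76  26  29 371] [318.90566038  90.25876011] [0.5648 0.2908 0.105 ]
[251 149  28  30 653] [264.38744257 163.65084227] [0.5057 0.2921 0.105 ]
```

Call:
step_arm(commands=[[0.5, -0.55, 0.92, -1, 0, 0, 0], [0.5, -0.55, 0.92, -3, 0, 0, 0], [0.5, -0.55, 0.92, -6, 0, 0, 0], [0.5, -0.55, 0.92, -8.5, 0, 0, 0], [0.5, -0.55, 0.92, -8.5, 0, 0, 0]])

```text
time: 14.47
tool_pos: [0.4709, 0.268, 0.079]
tool_rot: [-3.14, 0.005, 0.625]
contact_force: [-1.0, 0.1, -0.3]
opening: 0.0459
grip_force: 0.0
```

Call:
step_arm(commands=[[0.2, 0, 0, 0, 0, 0, 0], [0.2, 0, 0, 0, 0, 0, 0], [0.2, 0, 0, 0, 0, 0, 0], [0.2, 0, 0, 0, 0, 0, 0], [0.2, 0, 0, 0, 0, 0, 0]], grip_force=15)

```text
time: 14.88
tool_pos: [0.4746, 0.2686, 0.0841]
tool_rot: [3.14, -0.005, 0.625]
contact_force: [1.3, -3.6, 7.7]
opening: 0.0296
grip_force: 15.0
```

Call:
step_arm(commands=[[0.2, -0.6, -0.44, 0, 0, 0, 0], [0.2, -1.4, -1.01, 0, 0, 0, 0], [0.2, -2.2, -1.6, 0, 0, 0, 0], [0.2, -2.9, -2.1, 0, 0, 0, 0], [0.2, -2.9, -2.1, 0, 0, 0, 0]])

```text
time: 15.3
tool_pos: [0.4456, 0.2472, 0.084]
tool_rot: [3.139, -0.006, 0.625]
contact_force: [3.3, -3.6, 6.7]
opening: 0.0294
grip_force: 15.0
```

Call:
step_arm(commands=[[0.2, 0, 0, 1, 0, 0, 0], [0.2, 0, 0, 4, 0, 0, 0], [0.2, 0, 0, 8, 0, 0, 0], [0.2, 1, 0, 12, 0, 0, -0.12], [0.2, 3, -1, 16, 0, 0, -0.24]])

```text
time: 15.72
tool_pos: [0.4699, 0.2394, 0.2411]
tool_rot: [-3.14, 0.001, 0.382]
contact_force: [1.5, 1.1, -2.2]
opening: 0.0295
grip_force: 15.0
```

Call:
step_arm(commands=[[0.2, 3, -1, 4, 0, 0, -0.12], [0.2, 7, -2.5, 5, 0, 0, -0.24], [0.2, 11, -4.5, 5, 0, 0, -0.36], [0.2, 15, -7, 5, 0, 0, -0.48], [0.2, 19, -9.2, 5, 0, 0, -0.5]])

```text
time: 16.13
tool_pos: [0.6436, 0.1563, 0.2893]
tool_rot: [-3.141, -0.0, -0.121]
contact_force: [0.4, 0.2, -1.7]
opening: 0.0295
grip_force: 15.0
```

```bash
cat >> br.py <<'E'
y=s["tool_rot"][2];p0=s["tool_pos"]+[0,0,.012]
print([proj("wrist",p0+np.array([np.cos(y),np.sin(y),0])*d/1000,m).round(1).tolist() for d in(34,42,50)])
E
python3 br.py
```

```text
[0.64355547 0.1563027  0.28925918] [-3.14102591e+00 -9.42262798e-05 -1.20718193e-01] 0.029496660025203687 14.971984473522753 [ 0.3702559   0.16562689 -1.71947516]
[344  67 100  12 677] [396.57311669  72.80945347] [0.7477 0.0274 0.105 ]
[400 105  25  31 512] [412.75976562 116.20898438] [0.7038 0.0121 0.105 ]
[318 109  32  20 503] [332.95626243 117.94035785] [0.7117 0.0941 0.105 ]
[316 199  69  32 885] [344.9740113  217.75367232] [0.6032 0.0893 0.105 ]
[399 219  48  10 335] [422.03880597 223.50149254] [0.5861 0.0036 0.105 ]
[[281.5, 200.1], [281.5, 183.3], [281.5, 166.0]]
```

```bash
python3 - <<'E'
from h import *
a=read_camera("wrist");m=camera_model("wrist");s=observe();print(s["tool_pos"])
for r in range(130,230,4):print(r,a[r,276:288].mean(0).astype(int),end=" ")
print([ (c,a[185,c].tolist()) for c in range(244,320,4)])
E
```

```text
[0.64610768 0.15290964 0.28524095]
130 [175 130  74] 134 [175 129  74] 138 [191 149  87] 142 [191 152  90] 146 [193 154  90] 150 [197 159  96] 154 [197 160  95] 158 [192 154  91] 162 [195 157  92] 166 [174 129  39] 170 [148 107  32] 174 [191 145  42] 178 [192 146  41] 182 [190 144  40] 186 [194 147  41] 190 [190 144  40] 194 [191 144  40] 198 [194 147  41] 202 [189 144  40] 206 [188 142  40] 210 [193 147  41] 214 [178 134  39] 218 [183 137  40] 222 [186 109  48] 226 [186 108  48] [(244, [188, 110, 49]), (248, [124, 85, 29]), (252, [138, 102, 30]), (256, [156, 116, 35]), (260, [167, 127, 38]), (264, [176, 133, 39]), (268, [182, 137, 39]), (272, [186, 142, 40]), (276, [190, 145, 39]), (280, [199, 153, 46]), (284, [194, 147, 41]), (288, [188, 141, 39]), (292, [187, 138, 40]), (296, [185, 138, 41]), (300, [179, 130, 38]), (304, [174, 126, 39]), (308, [162, 115, 35]), (312, [232, 151, 58]), (316, [253, 197, 89])]
```

Call:
step_arm(commands=[[0.2, 2.6, -1, -2, 0, 0, 0], [0.2, 2.6, -1, -6, 0, 0, 0], [0.2, 2.6, -1, -10, 0, 0, 0], [0.2, 2.6, -1, -14, 0, 0, 0], [0.2, 2.6, -1, -17, 0, 0, 0]])

```text
time: 16.65
tool_pos: [0.667, 0.1471, 0.1151]
tool_rot: [3.141, 0.003, -0.115]
contact_force: [3.9, -1.3, 0.2]
opening: 0.0292
grip_force: 15.0
```

Call:
step_arm(commands=[[0.2, 0, 0, 0, 0, 0, 0], [0.2, 0, 0, -0.3, 0, 0, 0], [0.2, 0, 0, -0.5, 0, 0, 0], [0.2, 0, 0, -0.5, 0, 0, 0]])

```text
time: 16.98
tool_pos: [0.6685, 0.1475, 0.1138]
tool_rot: [-3.141, 0.0, -0.115]
contact_force: [-0.1, -0.0, -0.9]
opening: 0.0293
grip_force: 15.0
```

Call:
step_arm(commands=[[0.2, 0.3, -0.4, 0, 0, 0, 0], [0.2, 0.3, -0.4, -0.8, 0, 0, 0], [0.2, 0.3, -0.4, -1.4, 0, 0, 0], [0.2, 0.3, -0.4, -1.4, 0, 0, 0]])

```text
time: 17.32
tool_pos: [0.6716, 0.1426, 0.0979]
tool_rot: [3.141, 0.001, -0.116]
contact_force: [0.6, -0.8, -0.4]
opening: 0.0292
grip_force: 15.0
```

Call:
step_arm(commands=[[0.2, 0, 0, -0.2, 0, 0, 0], [0.2, 0, 0, -0.4, 0, 0, 0], [0.2, 0, 0, -0.4, 0, 0, 0]])

```text
time: 17.57
tool_pos: [0.6716, 0.1427, 0.095]
tool_rot: [3.141, 0.001, -0.115]
contact_force: [-3.5, -1.9, 2.1]
opening: 0.0292
grip_force: 15.0
```

Call:
step_arm(commands=[[0.2, 0, 0, -0.15, 0, 0, 0], [0.2, 0, 0, -0.15, 0, 0, 0], [0.5, 0, 0, -0.1, 0, 0, 0], [0.5, 0, 0, -0.1, 0, 0, 0], [0.5, 0, 0, -0.1, 0, 0, 0]])

```text
time: 17.98
tool_pos: [0.6722, 0.1433, 0.0939]
tool_rot: [-3.141, -0.001, -0.115]
contact_force: [0.1, 0.1, 0.5]
opening: 0.0436
grip_force: 0.0
```

Call:
step_arm(commands=[[0.5, 0, 0, 0.5, 0, 0, 0], [0.5, 0, 0, 4, 0, 0, 0], [0.5, 0, 0, 8, 0, 0, 0], [0.5, 0, 0, 12, 0, 0, 0], [0.5, 0, 0, 16, 0, 0, 0]])

```text
time: 18.4
tool_pos: [0.6717, 0.1431, 0.2561]
tool_rot: [-3.141, -0.0, -0.115]
contact_force: [1.6, -0.1, 0.0]
opening: 0.0457
grip_force: 0.0
```

```bash
python3 - <<'E'
from h import *
s=observe();print(s["tool_pos"],s["opening"])
m=camera_model("wrist");a=snap("wrist","w8.png")
c,sn=np.cos(-.116),np.sin(-.116);W=lambda x,y,z:np.array([.6645+c*x-sn*y,.1438+sn*x+c*y,z+.05])
# unroll along the handle axis: sample colours at handle top z=.067
for x in range(-54,72,4):
    u=proj("wrist",W(x/1000,0,.067),m).round().astype(int); 
    if 0<=u[1]<420:print(x,u,a[u[1],u[0]],end=" ")
print()
for x in(25,50):
  for y in range(-24,26,3):
    u=proj("wrist",W(x/1000,y/1000,.052),m).round().astype(int);print(y,a[u[1],u[0]],end=" ")
  print()
E
```

```text
[0.67167972 0.14313023 0.25606475] 0.045736530459421436
-54 [281 258] [244 245 250] -50 [281 255] [111  95  98] -46 [281 251] [67 35 22] -42 [281 247] [82 47 27] -38 [281 243] [232 143  64] -34 [281 240] [243 159  70] -30 [281 236] [252 185  83] -26 [281 232] [248 173  77] -22 [281 228] [249 176  79] -18 [281 224] [251 179  79] -14 [281 220] [251 181  83] -10 [281 216] [251 180  78] -6 [281 212] [251 180  80] -2 [281 208] [189 110  50] 2 [281 204] [176 100  44] 6 [281 200] [177 100  46] 10 [281 196] [179 101  48] 14 [281 192] [176 100  44] 18 [281 188] [178 102  49] 22 [281 183] [176 101  46] 26 [281 179] [177 102  46] 30 [281 175] [178  99  44] 34 [281 171] [177 100  45] 38 [281 166] [183 136  36] 42 [281 162] [189 140  37] 46 [281 158] [193 144  40] 50 [281 153] [191 143  38] 54 [281 149] [189 141  38] 58 [281 145] [160 114  32] 62 [281 140] [106  55  30] 66 [281 136] [108  56  28] 70 [281 131] [115  59  31] 
-24 [114  61  31] -21 [110  57  25] -18 [109  57  29] -15 [131  70  34] -12 [220 132  58] -9 [186 106  48] -6 [186 108  47] -3 [189 109  49] 0 [177 101  43] 3 [173  96  39] 6 [162  92  42] 9 [152  85  35] 12 [135  76  34] 15 [96 53 27] 18 [92 50 27] 21 [93 50 26] 24 [91 48 24] 
-24 [117  61  31] -21 [113  59  28] -18 [112  59  29] -15 [131  83  30] -12 [191 142  40] -9 [212 161  43] -6 [186 137  41] -3 [193 144  39] 0 [195 146  40] 3 [185 139  37] 6 [177 132  39] 9 [163 118  32] 12 [146 105  32] 15 [110  72  27] 18 [93 50 26] 21 [93 51 25] 24 [93 50 25]
```

The handle lies in the V, centred to about 1 mm, with its origin at cradle x of about 7 mm. Next I'll swing the lever, approaching from behind with closed fingers.

Call:
step_arm(commands=[[0, 0, 0, 3.5, 0, 0, 0], [0, -4, 0.4, 3.5, 0, 0, 0], [0, -8, 0.9, 3.5, 0, 0, 0], [0, -11.5, 1.3, 3.5, 0, 0, 0], [0, -11.5, 1.3, 3.5, 0, 0, 0]])

```text
time: 18.87
tool_pos: [0.5503, 0.1571, 0.2887]
tool_rot: [3.141, 0.006, -0.113]
contact_force: [1.9, 0.2, 0.5]
opening: 0.0173
grip_force: 0.0
```

Call:
step_arm(commands=[[0, 0, 0, -2, 0, 0, 0], [0, 0, 0, -5, 0, 0, 0], [0, 0, 0, -8.5, 0, 0, 0], [0, 0, 0, -8.5, 0, 0, 0]])

```text
time: 19.2
tool_pos: [0.5535, 0.1556, 0.1978]
tool_rot: [3.139, 0.011, -0.115]
contact_force: [-0.6, 0.2, -1.3]
opening: 0.0006
grip_force: 0.0
```

```bash
cat > lv.py <<'E'
from h import *
s=observe();print(s["tool_pos"],s["contact_force"],s["opening"])
def red(n):
    a=read_camera(n);h=cv2.cvtColor(a,cv2.COLOR_RGB2HSV);k=cv2.inRange(h,(0,190,120),(5,255,255))|cv2.inRange(h,(175,190,120),(180,255,255))
    if n=="scene":k[:,:200]=0;k[:,310:]=0;k[:130]=0;k[250:]=0
    q,l,st,c=cv2.connectedComponentsWithStats(k)
    return [(st[i].tolist(),c[i].round(1).tolist()) for i in range(1,q) if st[i,4]>15]
print(red("scene"))
c,sn=np.cos(-.116),np.sin(-.116);H=np.array([.5965,.1517,.137])
for t in(1.95,1.63,1.0,0):
    print(t,[proj("scene",H+r*np.array([c*np.cos(t),sn*np.cos(t),np.sin(t)])).round(1).tolist() for r in(.054,.075,.096)])
E
python3 lv.py
```

```text
[0.55352798 0.15559175 0.19784252] [-0.55166024  0.2402302  -1.29010228] 0.0005909753920537854
[]
1.95 [[256.3, 171.1], [259.0, 164.4], [261.9, 157.4]]
1.63 [[250.0, 167.3], [250.2, 159.1], [250.4, 150.6]]
1.0 [[238.6, 166.3], [234.3, 158.0], [229.9, 149.5]]
0 [[231.2, 180.0], [224.4, 177.2], [217.6, 174.5]]
```

Call:
step_arm(commands=[[0, 1.2, -0.14, 0.3, 0, 0, 0], [0, 2.2, -0.25, 0.6, 0, 0, 0], [0, 3.0, -0.35, 0.8, 0, 0, 0], [0, 3.8, -0.44, 0.9, 0, 0, 0], [0, 4.5, -0.52, 0.9, 0, 0, 0]])

```text
time: 19.67
tool_pos: [0.6024, 0.151, 0.215]
tool_rot: [-3.141, -0.0, -0.115]
contact_force: [-3.3, 0.6, -2.2]
opening: 0.0001
grip_force: 1.8
```

```bash
python3 lv.py | head -2
```

```text
[0.60237004 0.15095948 0.21498489] [-3.3151291   0.64657987 -2.20508147] 0.00011374845682012805
[]
```

Call:
step_arm(commands=[[0, 1, -0.12, -0.4, 0, 0, 0], [0, 1.9, -0.22, -1.0, 0, 0, 0], [0, 3.0, -0.35, -1.6, 0, 0, 0], [0, 3.9, -0.45, -2.3, 0, 0, 0], [0, 4.8, -0.56, -3.1, 0, 0, 0]])

```text
time: 20.13
tool_pos: [0.6513, 0.1452, 0.1831]
tool_rot: [-3.141, -0.003, -0.115]
contact_force: [-3.9, 0.8, 3.0]
opening: 0.0005
grip_force: 1.9
```

Call:
step_arm(commands=[[0, 0.8, -0.09, -0.9, 0, 0, 0], [0, 1.3, -0.15, -1.7, 0, 0, 0], [0, 1.6, -0.19, -2.3, 0, 0, 0], [0, 1.6, -0.19, -2.3, 0, 0, 0]])

```text
time: 20.47
tool_pos: [0.6661, 0.143, 0.1568]
tool_rot: [3.141, 0.002, -0.115]
contact_force: [-0.4, 0.3, -0.7]
opening: 0.0006
grip_force: 0.0
```

Call:
step_arm(commands=[[0, 0.2, -0.02, -0.4, 0, 0, 0], [0, 0.4, -0.05, -0.7, 0, 0, 0], [0, 0.4, -0.05, -0.7, 0, 0, 0]])

```text
time: 20.72
tool_pos: [0.6701, 0.1428, 0.1519]
tool_rot: [3.142, -0.0, -0.115]
contact_force: [-0.6, -0.0, 0.4]
opening: 0.0005
grip_force: 0.2
```

Call:
step_arm(commands=[[0, 0, 0, -0.2, 0, 0, 0], [0, 0, 0, -0.3, 0, 0, 0], [0, 0, 0, -0.3, 0, 0, 0]])

```text
time: 20.97
tool_pos: [0.6703, 0.1428, 0.1512]
tool_rot: [-3.141, -0.003, -0.115]
contact_force: [-3.5, -0.1, 8.9]
opening: 0.0005
grip_force: 4.2
```

Call:
step_arm(commands=[[0, 0, 0, -0.1, 0, 0, 0], [0, 0, 0, -0.1, 0, 0, 0]])

```text
time: 21.13
tool_pos: [0.6704, 0.1428, 0.1511]
tool_rot: [-3.141, -0.004, -0.115]
contact_force: [-4.6, -0.3, 13.1]
opening: 0.0003
grip_force: 6.1
```

Call:
step_arm(commands=[[0, 0, 0, 1.5, 0, 0, 0], [0, 0, 0, 5, 0, 0, 0], [0, 0, 0, 9, 0, 0, 0], [0, 0, 0, 13, 0, 0, 0], [0, -3, 0, 14, 0, 0, 0]])

```text
time: 21.55
tool_pos: [0.6469, 0.1424, 0.2963]
tool_rot: [-3.138, -0.019, -0.117]
contact_force: [1.1, 0.6, 1.5]
opening: 0.0006
grip_force: 0.0
```

Call:
step_arm(commands=[[0, -4, -3, 0, 0, 0, 0], [0, -8, -6, 0, 0, 0, 0], [0, -12, -9, 0, 0, 0, 0], [0, -16, -12, 0, 0, 0, 0], [0, -19, -15, 0, 0, 0, 0]])

```text
time: 21.97
tool_pos: [0.4734, 0.0146, 0.2882]
tool_rot: [3.141, -0.001, -0.114]
contact_force: [0.7, -0.2, 0.6]
opening: 0.0004
grip_force: 0.0
```

```bash
python3 - <<'E'
from h import *
s=observe();print(s["time"],s["tool_pos"],s["contact_force"])
c,sn=np.cos(-.116),np.sin(-.116);H=np.array([.5965,.1517,.1405])
for n in("scene","top"):
    a=snap(n,n[0]+"9.png").astype(int);k=((a[...,0]>120)&(a[...,1]<.42*a[...,0])&(a[...,2]<.45*a[...,0])).astype(np.uint8)
    if n=="scene":k[:,:200]=0;k[:,260:]=0;k[:140]=0;k[220:]=0
    else:k[:,:280]=0;k[:,310:]=0;k[:130]=0;k[205:]=0
    q,l,st,ct=cv2.connectedComponentsWithStats(k)
    print(n,[(st[i].tolist(),ct[i].round(1).tolist()) for i in range(1,q) if st[i,4]>6])
    ys,xs=np.nonzero(k)
    if len(xs)>5:print(cv2.fitLine(np.c_[xs,ys].astype(np.float32),2,0,.01,.01).ravel())
    for t in(.15,.05,0,-.1):
        P=[proj(n,H+r*np.array([c*np.cos(t),sn*np.cos(t),np.sin(t)])) for r in(.054,.075,.096)];print(t,np.round(P[1],1),np.round(P[2]-P[0],1))
# tray handle: orange & yellow in top view
a=cv2.imread("pics/t9.png");h=cv2.cvtColor(a,cv2.COLOR_BGR2HSV)[133:198,328:380]
k=cv2.inRange(h,(5,110,60),(16,255,255))|cv2.inRange(h,(18,130,60),(28,255,255))
q,l,st,ct=cv2.connectedComponentsWithStats(k)
for i in range(1,q):
    if st[i,4]>40:print("tray",st[i],onplane("top",ct[i]+[328,133],.074).round(4))
E
```

```text
21.9667 [0.47343553 0.01461028 0.28817119] [ 0.70726544 -0.23513258  0.56492661]
scene [([214, 170, 15, 10, 87], [220.9, 174.0])]
[  0.9368119   0.3498335 220.88506   174.01149  ]
0.15 [224.2 172. ] [-13.8  -7.6]
0.05 [224.2 174.6] [-13.7  -6.2]
0 [224.3 176. ] [-13.6  -5.4]
-0.1 [224.6 178.7] [-13.4  -4. ]
top [([292, 146, 8, 16, 83], [295.6, 153.6])]
[ 1.6789418e-01 -9.8580503e-01  2.9556625e+02  1.5360242e+02]
0.15 [295.9 157.4] [  2.1 -18.5]
0.05 [295.9 157.6] [  2.1 -18.3]
0 [295.9 157.8] [  2.1 -18.1]
-0.1 [295.8 158.5] [  2.1 -17.6]
tray [ 18  19  12  32 207] [0.6567 0.0108 0.074 ]
```

The lever angle measures about -0.02 rad, so it is shut. The tray handle lies within its limits, and the arm is clear.

```bash
python3 -c "
from cell import *
print(hand_in())"
```

```text
the job is handed in; nothing more can be done
None
```

I handed the job in at about 22 s of the 72 s allowed; no verdict came back. Both handles were on their pins together: the left one went fully home and now lies in the tray, and the right one stopped about 27 mm short and lies in the cradle's V with the clamp lever shut on it (about -0.02 rad).

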